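# Stack the instrument cases

### The arm

A 7-joint arm with a two-finger parallel gripper is mounted at the origin on a cart in front of the work surface, level with it; the furniture and walls round the work are solid. World frame = base frame: x ahead of the robot, y to its left, z up, the work surface at z = 0. Lengths are in mm, angles in rad, forces in N, time in s.
With the tool pointing down it reaches from about 425 to 950 mm from the base axis. Payload 4.7 kg.
Tool frame: the origin (TCP) lies at the very end of the fingers, on their centre line; the grasp point (between the pads) lies r.hold_point_z behind it (r.hold_point_z is the distance from the TCP to the grasp point, in mm); z points along the fingers, y is the line along which they close (so a half turn about z gives the same grasp; the last joint's range is limited). The gripper opens to 85 mm and grips with 20 to 120 N. Pads are 22 mm wide; open, the fingers measure 114 mm over their backs; the gripper's body (76 mm by 85 mm) begins 54 mm behind the grasp point. The pads swing forward as they close: fully open they stand 13 mm farther back than shut.
Start: joints at [-1.26, 0.469, -0.049, 1.532, 0.024, 1.141, -0.082], TCP at [224.937, 636.437, 231.335] pointing down, gripper open.
Joint ranges: [-2.59, 2.59], [-0.33, 1.99], [-1.39, 1.29], [0.1, 2.45], [-1.04, 4.18], [0.21, 1.99], [-2.66, 2.66]. Speed limits (rad/s): [2.57, 2.57, 3.14, 3.14, 3.14, 3.14, 3.14].

### API

Orientations are given as a 3x3 rotation matrix whose columns are the frame's x, y, z axes.
In Python, from plant import r gives the robot as it stands.
- The arm moves only by the tool drive_tool, never from a script. Its argument "commands" is a list of rows, each a list of 7 numbers: the turn, a rotation vector about the tool's x, y, z in units of 120 degrees (1.0 is 120 degrees), then the shift along the tool's x, y, z in units of 0.3 m (1.0 is 0.3 m), then the opening, from 0 (shut) to 1 (fully open). A call has exactly 5 rows; each row shifts and turns the commanded pose from where the row before left it, along the tool's axes as they then stand; what a row does not reach is not made up. A row lasts 1/8 s, in which the tool goes at most 62.5 mm and 10.7 degrees, less where a joint would pass 70% of its speed; a pose out of reach is approached as far as the arm can. A call with a number of a shift or a turn outside -1 to 1 is refused whole. A call with a gripper value outside its range is refused whole. The fingers move at their own pace and stop on an object; "squeeze" is the grip in N (left out, the last holds). Time passes only in rows, so rows that do not move let the fingers close, or fill a call up. It gives the time, the measured TCP pose, the force, the opening and the grip force at its end, in the units of the state.
- r.state(): the state, without advancing time (a new reading comes with each control period).
- r.read_camera(name): name is "scene" or "top" or "wrist"; returns the picture (420x560x3 uint8, red, green, blue); there is no depth.
- r.camera_params(name): a dict with "fx", "fy", "cx", "cy" (pixels), "rvec" (rotation vector, rad) and "tvec" (3), from world to camera coordinates, as OpenCV has them. Camera axes: x right, y down, z forward; pixel columns grow to the right and rows downward; lengths in mm; the calibration is good to about 2 mm. The wrist camera is an equidistant fisheye: a pixel r from the principal point sees the ray r / f radians off the axis. A picture is of the moment at which its call begins: read the wrist's pose just before it. camera_params takes no time and is no camera call; for the wrist camera it gives the pose at the moment of the call.
- r.job_done(): hands the job in; it is judged then, once.
The state is a dict: "clock": time; "qpos": joint angles; "qvel": joint speeds; "joint_torque": joint torques, N m; "tcp_pos": TCP position; "tcp_rot": TCP orientation; "force": force on the tool from outside, world axes, zero at the start; "wrist_torque": the same for the moment, N m; "width": finger opening in mm; "grip_force": force on a finger pad.
Only numpy, scipy, OpenCV 4.12 (cv2) and the standard library are available. Lean on these libraries where they do the work, as an engineer would, in place of code of your own. Each camera call takes 0.05 s, during which the arm holds its last target. There are 200 camera calls.

### The job

Put the small aluminium instrument cases away in one neat pile: stack the two flat cases, in either order, on top of the deep one, edges flush and with all three clasps at the same end. Set each one down gently rather than dropping it, and leave the deep case and the other things on the bench where they are.

Things in the scene. Friction and masses are not known exactly. Their poses are not given: they have to be found in the camera images.
- flat_case_a: flat instrument case: closed bare-aluminium box with small drilled holes, flat lid and sides, 112 long (x) x 56 wide (y) x 20 mm high (z), 0.16 kg; a dark steel clasp sticks out 6 mm from its -x end, two small hinge barrels 3 mm from its +x end. Origin at the centre of its underside. Grip it across its 56 mm width. Loose, lies right way up on the bench; the two flat cases are alike
- flat_case_b: flat instrument case: closed bare-aluminium box with small drilled holes, flat lid and sides, 112 long (x) x 56 wide (y) x 20 mm high (z), 0.16 kg; a dark steel clasp sticks out 6 mm from its -x end, two small hinge barrels 3 mm from its +x end. Origin at the centre of its underside. Grip it across its 56 mm width. Loose, lies right way up on the bench; the two flat cases are alike
- deep_case: deep instrument case, same make and same 112 (x) x 56 (y) outline as the flat cases but 38 mm high (z), about 0.4 kg; clasp at its -x end. Origin at the centre of its underside; its flat top lies 38 mm above it. Loose, lies right way up on the bench; any of the three cases may be the left, middle or right one
- flat_case_a_clasp (a point): middle of that flat case's clasp, 58 mm from the case's centre along its -x, 11.5 mm above its underside
- flat_case_b_clasp (a point): middle of that flat case's clasp, 58 mm from the case's centre along its -x, 11.5 mm above its underside
- deep_case_clasp (a point): middle of the deep case's clasp, 58 mm from the case's centre along its -x, 29.5 mm above its underside
- tape_reel: bystander: reel of sticking plaster lying flat, 66 across x 25 mm high, behind the cases; origin at the centre of its underside, loose
- spirit_bottle: bystander: small white-capped bottle, 48 across x 88 mm high, to the right; origin at the centre of its underside, loose
- rubber_stamp: bystander: wooden hand stamp standing on its face, 27 x 54 x 75 mm high, to the left; origin at the centre of its underside, loose
Things that resemble listed ones, but are neither listed nor needed, are in the scene too. What is shaped like the flat_case_a but orange or turquoise is not meant. What is shaped like the flat_case_b but brown or red is not meant.

How it is judged:
By the outcome, as a careful person would: the job done as asked, in the order asked, and still so for the second after the job is handed in, with the robot touching nothing.
It also fails if it takes over 51 s, if anything falls off the work surface, if the arm or the gripper's body presses on something with over 40 N, if the wrist force passes 120 N, or if a joint passes its speed limit or range.

## Working session

There is one attempt and no reset: what is moved stays moved. The work goes in short steps, Python scripts to look and compute and a tool call to move; the robot and the scene stay as the last step left them, time stands still between calls to the robot, and variables do not carry over. Pictures are saved under pics/ and viewed, at most 10 in all, crops included, and the job is handed in when it is done.

Besides the shell and the picture viewer there is one more tool, called as name(argument=value, ...) on one line, values as JSON. drive_tool: Moves the arm, as the interface text tells. Its arguments: {"type":"object","properties":{"commands":{"type":"array","items":{"type":"array","items":{"type":"number","minimum":-1,"maximum":1}}},"squeeze":{"type":"number"}},"required":["commands"]}

```bash
ls; mkdir -p pics; python3 - <<'E'
from plant import r
import cv2
for n in("scene","top"):
    cv2.imwrite(f"pics/{n}0.png",r.read_camera(n)[:,:,::-1]); print(n,r.camera_params(n))
s=r.state();print(s,r.hold_point_z)
E
```

```text
pics
scene {'fx': 383.9498576065582, 'fy': 383.9498576065582, 'cx': 275.1958518556127, 'cy': 205.51188012089892, 'rvec': array([ 1.99168669, -0.69384856,  0.41871106]), 'tvec': array([-444.15032625,  203.7275188 ,  851.7080326 ])}
top {'fx': 411.38372388650623, 'fy': 411.38372388650623, 'cx': 278.1747508676114, 'cy': 210.86934527581136, 'rvec': array([ 2.18294377, -2.18748405,  0.06753155]), 'tvec': array([  -8.06449125,  556.30383424, 1264.4513083 ])}
{'clock': 0.1, 'qpos': array([-1.25993261,  0.46935466, -0.04859864,  1.53362837,  0.02409611,
        1.14100442, -0.08228677]), 'qvel': array([ 3.69216350e-05,  1.25663100e-04, -2.10172618e-03, -1.48397510e-03,
       -1.97403151e-03, -1.06822585e-03, -1.02703606e-03]), 'joint_torque': array([ 2.20479567e-03, -5.11516821e+01, -4.63533145e-02, -2.38387871e+01,
        1.07973372e-02,  4.31943568e-03, -4.29505008e-06]), 'tcp_pos': array([224.75425361, 635.89574057, 230.34768522]), 'tcp_rot': array([[-9.42848479e-01,  3.33221320e-01, -5.45910955e-04],
       [ 3.33221762e-01,  9.42846902e-01, -1.72502921e-03],
       [-6.01060567e-05, -1.80835057e-03, -9.99998363e-01]]), 'force': array([-0.01099381,  0.23493621,  0.74772301]), 'wrist_torque': array([ 0.02682678, -0.02204466, -0.00875904]), 'grip_force': 0.0, 'width': 85.64816279876142} 18.700000000000003
```

View pics/top0.png

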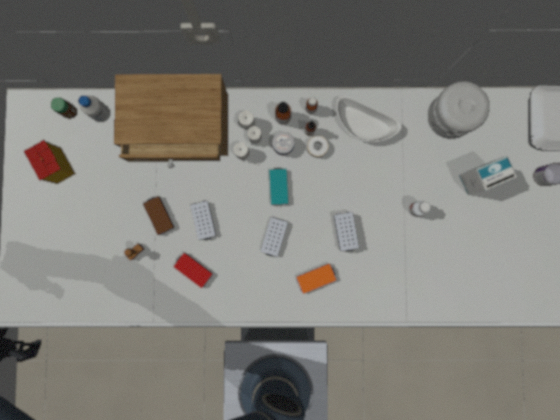

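View pics/scene0.png

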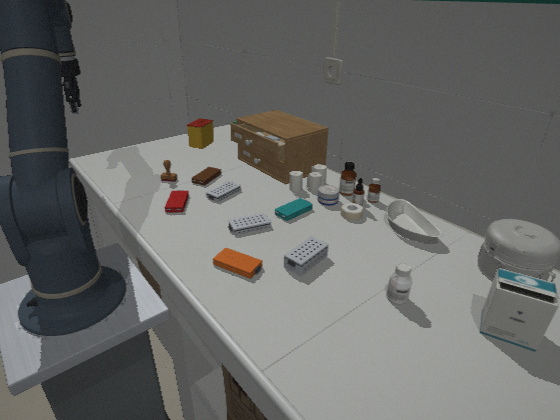

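The top view shows three bare-aluminium perforated cases at (203,220), (275,237) and (346,231). The lookalikes are turquoise (279,187), brown (158,215), red (193,270) and orange (316,278), so those are excluded. In the scene view the right case, at (306,254), looks like the deep one. I'll check with a close crop.

```bash
cat > h.py <<'E'
import numpy as np, cv2
from scipy.spatial.transform import Rotation as R
from plant import r
def back(cp,px,z,fish=False):
    """pixels -> world points on plane z"""
    px=np.atleast_2d(np.float64(px)); M=R.from_rotvec(cp["rvec"]).as_matrix()
    d=(px-[cp["cx"],cp["cy"]])/[cp["fx"],cp["fy"]]
    if fish:
        t=np.linalg.norm(d,axis=1,keepdims=True); d=d*np.tan(t)/np.maximum(t,1e-9)
    d=np.c_[d,np.ones(len(d))]@M; c=-M.T@cp["tvec"]
    return c+d*((z-c[2])/d[:,2])[:,None]
def proj(cp,P,fish=False):
    p=np.atleast_2d(P)@R.from_rotvec(cp["rvec"]).as_matrix().T+cp["tvec"]
    d=p[:,:2]/p[:,2:]
    if fish:
        n=np.linalg.norm(d,axis=1,keepdims=True); d=d*np.arctan(n)/np.maximum(n,1e-9)
    return d*[cp["fx"],cp["fy"]]+[cp["cx"],cp["cy"]]
E
python3 - <<'E'
from h import *
cp=r.camera_params("top")
for n,p,z in(("L",(203,220),20),("M",(275,237),20),("R",(346,231),38),("stamp",(134,251),40),("bottle",(421,208),60),("reel",(318,146),25),("turq",(279,187),20),("orange",(316,278),20),("red",(193,270),20)):
    print(n,back(cp,p,z).round(),)
t=cv2.imread("pics/top0.png");s=cv2.imread("pics/scene0.png")
a=cv2.resize(t[190:270,180:380],(800,320),interpolation=cv2.INTER_CUBIC)
b=cv2.resize(s[170:280,195:345],(382,280),interpolation=cv2.INTER_CUBIC)
o=np.zeros((600,800,3),np.uint8);o[:320]=a;o[320:,:382]=b
w=cv2.cvtColor(r.read_camera("wrist"),cv2.COLOR_RGB2BGR);o[320:,400:773]=cv2.resize(w,(373,280))
cv2.imwrite("pics/c1.png",o)
print(r.camera_params("wrist"))
E
```

```text
L [[528. 225.  20.]]
M [[475.   1.  20.]]
R [[ 493. -217.   38.]]
stamp [[433. 431.  40.]]
bottle [[ 561. -440.   60.]]
reel [[ 759. -134.   25.]]
turq [[631. -12.  20.]]
orange [[ 349. -125.   20.]]
red [[374. 254.  20.]]
{'fx': 325.19226210127806, 'fy': 325.19226210127806, 'cx': 280.16597292602347, 'cy': 205.31917699442337, 'rvec': array([-2.341423  , -1.65794672, -0.26546941]), 'tvec': array([-674.57743866,  -41.18300545,  378.77505565])}
```

View pics/c1.png

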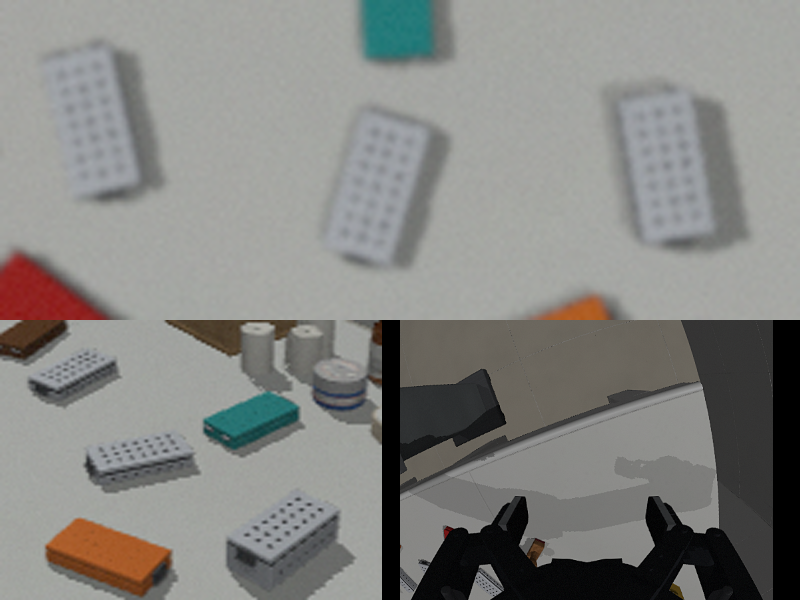

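The crop agrees: the right case is the tall one. All three show dark clasps at their near-robot ends, which are the lower edges in the top view. I'll write a move-planning helper and head for the left flat case.

```bash
cat >> h.py <<'E'
def plan(xy,z,yaw):
    """case yaw -> tool y at yaw+90deg; prints turn (rz) and shift in the turned tool frame, in command units"""
    s=r.state(); T=s["tcp_rot"]; p=s["tcp_pos"]
    y=np.array([-np.sin(yaw),np.cos(yaw),0]); zt=np.array([0,0,-1.]); D=np.c_[np.cross(y,zt),y,zt]
    rv=R.from_matrix(T.T@D).as_rotvec()/np.radians(120); sh=D.T@(np.r_[xy,z]-p)/300
    print("clock",round(s["clock"],2),"turn",rv.round(4),"shift(after turn)",sh.round(4),"norm",np.linalg.norm(sh).round(3),"width",s["width"].round(1))
E
python3 - <<'E'
from h import *
cp=r.camera_params("wrist");M=R.from_rotvec(cp["rvec"]).as_matrix();s=r.state()
print("cam in tool",s["tcp_rot"].T@(-M.T@cp["tvec"]-s["tcp_pos"]),"axis",s["tcp_rot"].T@M[2])
t=cv2.imread("pics/top0.png");cp=r.camera_params("top")
hsv=cv2.cvtColor(t,cv2.COLOR_BGR2HSV)
m=((t[:,:,0].astype(int)-t[:,:,2]>10)&(hsv[:,:,1]<70)).astype(np.uint8)*255
m=cv2.morphologyEx(m,cv2.MORPH_CLOSE,np.ones((3,3)))
for c in cv2.findContours(m,0,2)[0]:
    x,y=c[:,0].mean(0)
    if cv2.contourArea(c)>250 and 180<x<380 and 180<y<270:
        b=cv2.boxPoints(cv2.minAreaRect(c)); z=38 if x>320 else 20
        w=back(cp,b,z)[:,:2]; e=[w[1]-w[0],w[2]-w[1]]; L=max(e,key=np.linalg.norm)
        L=L*np.sign(L[0]); print(w.mean(0).round(1),[np.linalg.norm(q).round(1) for q in e],"yaw",np.arctan2(L[1],L[0]).round(3))
plan((528,225),200,.21)
E
```

```text
cam in tool [ 8.03755747e+01  6.26482482e-02 -1.41486270e+02] axis [-3.13398175e-01  9.24940989e-04  9.49621360e-01]Traceback (most recent call last):
  File "<stdin>", line 14, in <module>
  File "h.py", line 23, in plan
    print("clock",round(s["clock"],2),"turn",rv.round(4),"shift(after turn)",sh.round(4),"norm",np.linalg.norm(sh).round(3),"width",s["width"].round(1))
                                                                                                                                    ^^^^^^^^^^^^^^^^
AttributeError: 'float' object has no attribute 'round'
```

```bash
sed -i 's/s\["width"\].round(1)/s["width"]/' h.py; python3 -c "
from h import *
plan((528,225),200,.21)"
```

```text
clock 0.15 turn [-7.000e-04 -2.000e-04 -2.625e-01] shift(after turn) [-0.7028 -1.5505  0.1017] norm 1.705 width 85.51780228222813
```

drive_tool(commands=[[0,0,-0.0875,0,0,0,1],[0,0,-0.0875,0,0,0,1],[0,0,-0.0875,0,0,0,1],[0,0,0,-0.078,-0.172,0,1],[0,0,0,-0.078,-0.172,0,1]])

```text
clock: 0.78
tcp_pos: [292.6, 544.2, 230.7]
tcp_rot: [[-0.978, -0.21, -0.0], [-0.21, 0.978, -0.001], [0.0, -0.001, -1.0]]
force: [1.0, 0.3, 0.6]
width: 85.5
grip_force: 0.0
```

drive_tool(commands=[[0,0,0,-0.078,-0.172,0.01,1],[0,0,0,-0.078,-0.172,0.01,1],[0,0,0,-0.078,-0.172,0.02,1],[0,0,0,-0.078,-0.172,0.02,1],[0,0,0,-0.078,-0.172,0.02,1]])

```text
clock: 1.4
tcp_pos: [461.2, 315.6, 207.1]
tcp_rot: [[-0.978, -0.209, -0.0], [-0.209, 0.978, 0.0], [-0.0, 0.0, -1.0]]
force: [0.8, 0.5, 0.1]
width: 85.2
grip_force: 0.0
```

drive_tool(commands=[[0,0,0,-0.078,-0.172,0.01,1],[0,0,0,-0.078,-0.172,0.01,1],[0,0,0,0,0,0,1],[0,0,0,0,0,0,1],[0,0,0,0,0,0,1]])

```text
clock: 2.02
tcp_pos: [526.7, 227.9, 201.3]
tcp_rot: [[-0.977, -0.211, -0.001], [-0.211, 0.977, 0.001], [0.0, 0.001, -1.0]]
force: [-0.8, 0.4, -0.3]
width: 85.2
grip_force: 0.0
```

```bash
python3 - <<'E'
from h import *
plan((528,225),200,.21)
cp=r.camera_params("wrist")
cv2.imwrite("pics/w1.png",r.read_camera("wrist")[:,:,::-1])
import pickle; pickle.dump(cp,open("w1.pkl","wb")); print(r.state()["tcp_pos"])
E
```

```text
clock 2.02 turn [ 0.0004 -0.0002  0.0014] shift(after turn) [-0.0022 -0.0102  0.0042] norm 0.011 width 85.19030245663245
[526.77188865 227.80534615 201.30695987]
```

View pics/w1.png

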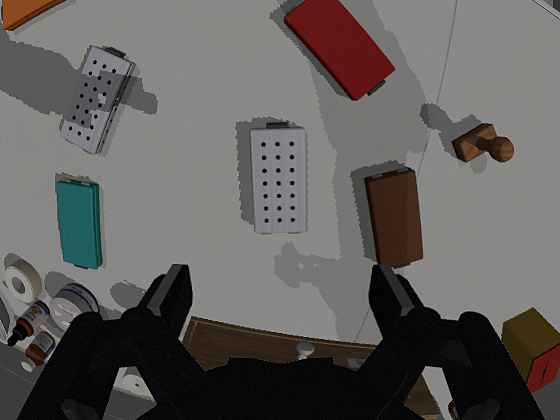

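The wrist view shows the left flat case with its clasp at the near end (277,125). Its lid corners are about (251,128), (303,126), (306,232) and (256,233). The middle case is at upper left, with its clasp at (115,50), also the near end.

```bash
cat >> h.py <<'E'
def box(img,cp,z,c0,yaw0,L=112,W=56):
    """fit lid rectangle: maximise contrast across its outline in the rectified view on plane z"""
    from scipy.optimize import minimize
    g=cv2.GaussianBlur(img,(0,0),1.2).astype(np.float32)
    ts=np.linspace(-.42,.42,60)
    def cost(v):
        c,s=np.cos(v[2]),np.sin(v[2]); tot=0
        for ax,sg in((0,1),(0,-1),(1,1),(1,-1)):
            for d,k in((-2.,1),(2.,-1)):
                l=np.c_[np.full(60,sg*(L/2+d)),ts*W] if ax==0 else np.c_[ts*L,np.full(60,sg*(W/2+d))]
                P=np.c_[v[0]+c*l[:,0]-s*l[:,1],v[1]+s*l[:,0]+c*l[:,1],np.full(60,z)]
                q=proj(cp,P,True).astype(np.float32)
                a=cv2.remap(g,q[:,:1],q[:,1:],cv2.INTER_LINEAR)
                tot=tot-k*a.mean()*(L if ax else W)/100
        return tot
    best=None
    for dx in(-6,0,6):
        for dy in(-6,0,6):
            o=minimize(cost,[c0[0]+dx,c0[1]+dy,yaw0],method="Nelder-Mead",options=dict(initial_simplex=np.array([c0[0]+dx,c0[1]+dy,yaw0])+np.array([[0,0,0],[4,0,0],[0,4,0],[0,0,.05]])))
            if best is None or o.fun<best.fun: best=o
    return best.x,best.fun
E
python3 - <<'E'
from h import *
import pickle
cp=pickle.load(open("w1.pkl","rb"));im=cv2.imread("pics/w1.png")
for n,q in(("L",[(251,128),(303,126),(306,232),(256,233)]),("M",[(93,47),(132,58),(98,153),(62,138)])):
    w=back(cp,q,20,True)[:,:2];e=w[2]+w[3]-w[0]-w[1];yaw=np.arctan2(e[1],e[0])
    print(n,w.mean(0).round(1),"len",np.linalg.norm(e)/2,"wid",np.linalg.norm(w[1]-w[0]),np.linalg.norm(w[2]-w[3]),"yaw",yaw.round(3))
    print("fit",box(im,cp,20,w.mean(0),yaw))
s=r.state();print(proj(cp,[s["tcp_pos"]],True))
E
```

```text
L [527.8 227.3] len 112.4508634512965 wid 51.41730279618133 53.98974535357605 yaw 0.25
fit (array([5.29837862e+02, 2.27591825e+02, 2.29205588e-01]), np.float64(-58.605140686035156))
M [476.8   9.4] len 110.80548556501648 wid 53.19593365760192 54.80659930866882 yaw -0.255
fit (array([ 4.78569046e+02,  5.04379123e+00, -2.89336754e-01]), np.float64(-68.73126220703125))
[[279.6188145  269.62595625]]
```

```bash
python3 -c "
from h import *
plan((529.5,227.5),2,.23);print(r.hold_point_z)"
```

```text
clock 2.08 turn [ 0.0003 -0.0001 -0.0081] shift(after turn) [-0.0086 -0.0031  0.6644] norm 0.664 width 85.72561737065124
18.700000000000003
```

drive_tool(commands=[[0,0,-0.008,-0.009,-0.003,0.16,1],[0,0,0,0,0,0.18,1],[0,0,0,0,0,0.18,1],[0,0,0,0,0,0.1,1],[0,0,0,0,0,0.044,1]], squeeze=35)

```text
clock: 2.7
tcp_pos: [529.1, 226.6, 0.4]
tcp_rot: [[-0.974, -0.227, -0.003], [-0.227, 0.974, -0.001], [0.003, -0.0, -1.0]]
force: [0.1, -0.5, 0.6]
width: 85.2
grip_force: 0.0
```

drive_tool(commands=[[0,0,0,0,0,0,1],[0,0,0,0,0,0,0.5],[0,0,0,0,0,0,0.5],[0,0,0,0,0,0,0.5],[0,0,0,0,0,0,0.5]])

```text
clock: 3.32
tcp_pos: [531.6, 226.4, 3.8]
tcp_rot: [[-0.974, -0.225, 0.003], [-0.225, 0.974, 0.001], [-0.003, 0.001, -1.0]]
force: [-0.2, 0.4, 6.7]
width: 54.6
grip_force: 38.2
```

```bash
python3 -c "
from h import *
plan((529.5,227.5),2,.23);s=r.state();print(s['force'],s['grip_force'],r.hold_point_z)
cv2.imwrite('pics/w2.png',r.read_camera('wrist')[:,:,::-1])"
```

```text
clock 3.33 turn [ 0.0004  0.0014 -0.0015] shift(after turn) [0.0061 0.0052 0.006 ] norm 0.01 width 54.63381521374151
[-0.19310094  0.43683729  6.73168589] 38.15026581287384 18.700000000000003
```

View pics/w2.png

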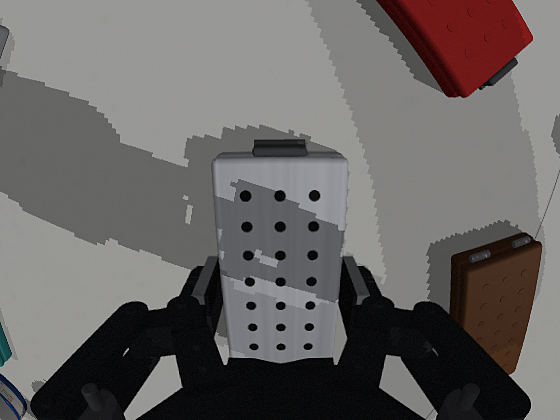

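The left case is held at width 54.6 with 38 N. It is central between the fingers, with the clasp toward the robot at (280,148).

drive_tool(commands=[[0,0,0,0,0,-0.05,0.5],[0,0,0,0,0,-0.15,0.5],[0,0,0,0,0,-0.15,0.5],[0,0,0,0,0,-0.15,0.5],[0,0,0,0.031,-0.15,-0.05,0.5]])

```text
clock: 4.0
tcp_pos: [532.8, 184.2, 171.4]
tcp_rot: [[-0.973, -0.232, 0.007], [-0.232, 0.973, 0.005], [-0.008, 0.004, -1.0]]
force: [1.3, -1.1, -2.2]
width: 55.1
grip_force: 37.8
```

drive_tool(commands=[[0,0,0,0.031,-0.18,0,0.5],[0,0,0,0.031,-0.18,0,0.5],[0,0,0,0.031,-0.18,0,0.5],[0,0,0,0.031,-0.18,0,0.5],[0,0,0,0.031,-0.18,0,0.5]])

```text
clock: 4.62
tcp_pos: [546.7, -95.4, 168.0]
tcp_rot: [[-0.974, -0.225, 0.001], [-0.225, 0.974, 0.0], [-0.001, 0.0, -1.0]]
force: [1.6, 1.2, -0.7]
width: 54.7
grip_force: 37.8
```

drive_tool(commands=[[0,0,0.03,0,-0.05,0,0.5],[0,0,0,0,0,0,0.5],[0,0,0,0,0,0,0.5],[0,0,0,0,0,0,0.5],[0,0,0,0,0,0,0.5]])

```text
clock: 5.25
tcp_pos: [550.4, -107.0, 167.1]
tcp_rot: [[-0.986, -0.165, -0.0], [-0.165, 0.986, 0.0], [0.0, 0.0, -1.0]]
force: [-0.2, -0.4, -0.5]
width: 54.9
grip_force: 37.8
```

```bash
python3 - <<'E'
from h import *
import pickle
plan((493,-217),150,.16);s=r.state();print(s['tcp_pos'],s['grip_force'])
cp=r.camera_params("wrist"); im=r.read_camera('wrist')[:,:,::-1].copy()
cv2.imwrite('pics/w3.png',im);pickle.dump((cp,s),open("w3.pkl","wb"))
for y in(.1,.16,.22):print(box(im,cp,38,(493,-217),y))
print(proj(cp,[[493,-217,38]],True))
E
```

```text
clock 5.25 turn [ 0.0002 -0.      0.0029] shift(after turn) [ 0.2473 -0.3314  0.0569] norm 0.417 width 54.88285312398249
[ 550.39305309 -107.03902931  167.07287111] 37.78814256191254
(array([ 4.94587647e+02, -2.17467257e+02,  1.65311550e-01]), np.float64(-69.25728607177734))
(array([ 4.94548909e+02, -2.17478578e+02,  1.66568604e-01]), np.float64(-69.2663345336914))
(array([ 4.94604779e+02, -2.17467564e+02,  1.66019573e-01]), np.float64(-69.2585220336914))
[[164.26390909 112.19246822]]
```

View pics/w3.png

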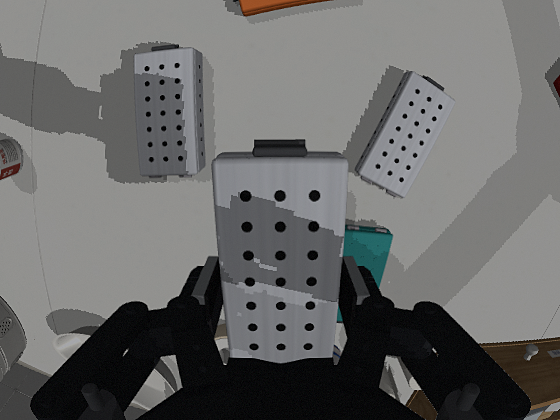

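The deep case is at (168,112) with its clasp at the near end (165,47). The held case is still square in the grip. Next I'll work out the held case's offset in the tool frame.

```bash
python3 - <<'E'
from h import *
import pickle
cp,s=pickle.load(open("w3.pkl","rb")); T=s["tcp_rot"];p=s["tcp_pos"]
im=cv2.cvtColor(cv2.imread("pics/w3.png"),cv2.COLOR_BGR2GRAY).astype(int)
print("col250",im[145:165,235],"row",im[175,205:225],im[175,338:358])
for h in(14,16.2,18):
    q=[(216,157),(345,157),(216,175),(347,175),(246,196),(314,196),(249,327),(309,327)]
    print(h,((back(cp,q,p[2]+h,True)-p)@T)[:,:2].round(1).tolist())
E
```

```text
col250 [145 143 143 145 146 150 136  65  59  67  77  74  69  84 100 111 117 123
 128 136] row [125 124 124 125 124 125 127  70  87 107 123 139 141 138 135 134 135 135
 136 135] [143 143 144 144 146 148 145 144 144 132 132 145 144 145 145 147 130  89
  91  92]
14 [[58.6, -25.6], [58.7, 26.2], [51.2, -26.0], [51.2, 27.4], [42.2, -13.9], [42.2, 14.0], [-25.8, -15.3], [-25.8, 14.6]]
16.2 [[59.0, -25.2], [59.0, 25.7], [51.7, -25.5], [51.7, 26.9], [42.9, -13.6], [42.9, 13.8], [-24.0, -15.1], [-24.0, 14.4]]
18 [[59.3, -24.8], [59.3, 25.4], [52.1, -25.1], [52.2, 26.5], [43.4, -13.4], [43.4, 13.6], [-22.5, -14.9], [-22.5, 14.2]]
```

```bash
python3 -c "
from h import *
plan((497.4,-217),65,.166)"
```

```text
clock 5.3 turn [ 0.0002 -0.     -0.0002] shift(after turn) [ 0.2345 -0.3313  0.3402] norm 0.53 width 55.17692748784909
```

drive_tool(commands=[[0,0,0,0.117,-0.15,0,0.5],[0,0,0,0.117,-0.15,0.04,0.5],[0,0,0,0,-0.031,0.1,0.5],[0,0,0,0,0,0.12,0.5],[0,0,0,0,0,0.08,0.5]])

```text
clock: 5.92
tcp_pos: [496.7, -217.4, 63.6]
tcp_rot: [[-0.987, -0.163, -0.001], [-0.163, 0.987, 0.001], [0.001, 0.001, -1.0]]
force: [1.0, 0.8, -1.3]
width: 55.2
grip_force: 37.8
```

drive_tool(commands=[[0,0,0,0,0,0,0.5],[0,0,0,0,0,0,0.5],[0,0,0,0,0,0,0.5],[0,0,0,0,0,0,0.5],[0,0,0,0,0,0,0.5]])

```text
clock: 6.55
tcp_pos: [497.6, -217.8, 65.6]
tcp_rot: [[-0.987, -0.163, 0.001], [-0.163, 0.987, -0.0], [-0.001, -0.0, -1.0]]
force: [-0.6, -0.2, 0.2]
width: 54.7
grip_force: 37.8
```

```bash
python3 - <<'E'
from h import *
import pickle
plan((497.4,-217),42,.166);s=r.state();print(s['tcp_pos'],s['force'])
cp=r.camera_params("wrist"); im=r.read_camera('wrist')[:,:,::-1].copy()
pickle.dump((cp,s),open("w4.pkl","wb"));cv2.imwrite("pics/w4full.png",im)
cv2.imwrite('pics/w4.png',cv2.resize(im[90:240,180:380],(800,600),interpolation=cv2.INTER_CUBIC))
E
```

```text
clock 6.55 turn [-0.0001  0.0004 -0.001 ] shift(after turn) [0.0001 0.0026 0.0785] norm 0.079 width 54.688779991372975
[ 497.55062537 -217.75659307   65.55562447] [-0.56479305 -0.20449419  0.17335004]
```

View pics/w4.png

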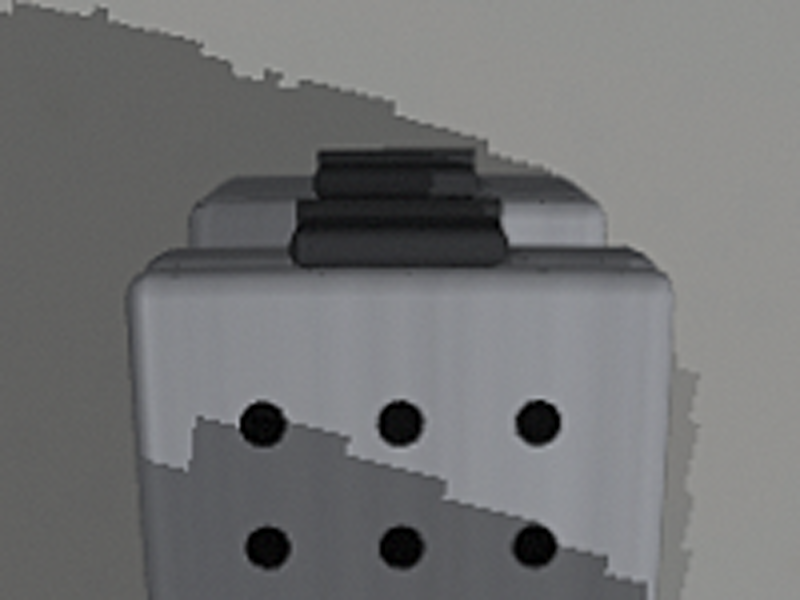

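Both clasps point toward the robot, and the deep case's front shows just beyond the held one. I'll compare matching features on the two.

```bash
python3 - <<'E'
from h import *
import pickle
cp,s=pickle.load(open("w4.pkl","rb")); T=s["tcp_rot"];p=s["tcp_pos"]
f=lambda q,z:((back(cp,np.array(q)/4.+[180,90],z,True)-[p[0],p[1],0])@T)[:,:2].round(1).tolist()
z=p[2]
# lid top left/right edge corner, clasp outer line L/R, clasp inner line L/R
print("held lid",f([(130,285),(671,285)],z+16.2),"clasp",f([(297,200),(500,200),(291,265),(507,265)],z+7.7), "frontface",f([(145,250),(655,250)],z+10))
print("deep lid",f([(190,215),(606,215)],38),"clasp",f([(317,150),(476,150),(313,193),(478,190)],29.5),"frontface",f([(220,178),(575,178)],32))
E
```

```text
held lid [[57.2, -26.7], [57.3, 26.9]] clasp [[64.4, -10.6], [64.5, 10.3], [57.6, -11.3], [57.6, 11.2]] frontface [[59.8, -26.3], [59.8, 26.3]]
deep lid [[58.5, -27.6], [58.5, 27.1]] clasp [[66.1, -11.2], [66.1, 10.3], [60.2, -11.9], [60.6, 10.7]] frontface [[62.7, -24.3], [62.7, 23.6]]
```

drive_tool(commands=[[0,0,0,0.004,0,0.03,0.5],[0,0,0,0,0,0.025,0.5],[0,0,0,0,0,0.01,0.5],[0,0,0,0,0,0.006,0.5],[0,0,0,0,0,0,0.5]])

```text
clock: 7.22
tcp_pos: [496.1, -217.9, 43.6]
tcp_rot: [[-0.987, -0.163, -0.0], [-0.163, 0.987, 0.0], [0.0, 0.0, -1.0]]
force: [0.0, -0.2, -1.3]
width: 55.3
grip_force: 37.8
```

drive_tool(commands=[[0,0,0,0,0,0.003,0.5],[0,0,0,0,0,0.003,0.5],[0,0,0,0,0,0.002,0.5],[0,0,0,0,0,0,0.5],[0,0,0,0,0,0,0.5]])

```text
clock: 7.85
tcp_pos: [496.2, -217.9, 41.8]
tcp_rot: [[-0.987, -0.163, 0.0], [-0.163, 0.987, 0.0], [-0.0, 0.0, -1.0]]
force: [-1.5, 1.1, 5.4]
width: 55.0
grip_force: 38.6
```

drive_tool(commands=[[0,0,0,0,0,0,0.75],[0,0,0,0,0,0,1],[0,0,0,0,0,0,1],[0,0,0,0,0,-0.03,1],[0,0,0,0,0,-0.1,1]])

```text
clock: 8.48
tcp_pos: [495.0, -217.5, 79.9]
tcp_rot: [[-0.987, -0.163, -0.003], [-0.163, 0.987, 0.001], [0.003, 0.002, -1.0]]
force: [0.5, -0.5, -0.1]
width: 85.0
grip_force: 0.0
```

drive_tool(commands=[[0,0,0,0,0,-0.15,1],[0,0,0,0,0,-0.15,1],[0,0,0,0,0.05,-0.1,1],[0,0,0,0,0.05,0,1],[0,0,0,0,0,0,1]])

```text
clock: 9.1
tcp_pos: [490.7, -186.7, 199.9]
tcp_rot: [[-0.986, -0.166, -0.001], [-0.166, 0.986, 0.001], [0.001, 0.001, -1.0]]
force: [-0.2, -0.5, -0.1]
width: 85.2
grip_force: 0.0
```

```bash
python3 - <<'E'
from h import *
import pickle
plan((480,6),170,-.28);s=r.state();print(s['tcp_pos'],s['force'])
cp=r.camera_params("wrist"); im=r.read_camera('wrist')[:,:,::-1].copy()
pickle.dump((cp,s),open("w5.pkl","wb"));cv2.imwrite("pics/w5.png",im)
print(box(im,cp,58,(494.5,-217.5),.166), box(im,cp,20,(478,5),-.28))
E
```

```text
clock 9.1 turn [ 0.0004 -0.0005  0.2131] shift(after turn) [0.2117 0.6076 0.0997] norm 0.651 width 85.24615037509562
[ 490.66721297 -186.73714301  199.91417436] [-0.15355774 -0.51940082 -0.12423711]
(array([ 4.94409313e+02, -2.16805610e+02,  1.71658276e-01]), np.float64(-61.27368927001953)) (array([ 4.77723972e+02,  3.49852083e+00, -2.89528796e-01]), np.float64(-102.85309600830078))
```

View pics/w5.png

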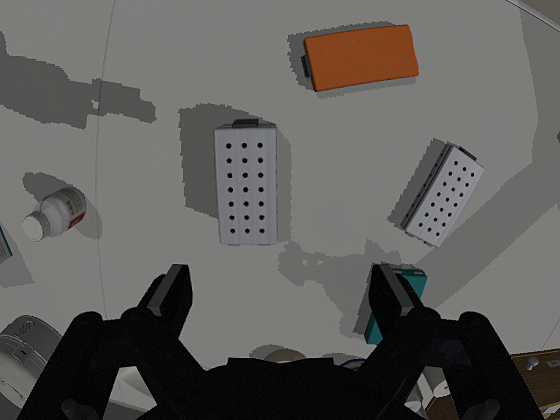

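The first case sits flush on the deep one, with the stack at (246,183) and both clasps together at (246,123). Now for the middle case at (443,195).

```bash
python3 -c "
from h import *
plan((478.2,4.3),4,-.29)"
```

```text
clock 9.15 turn [ 2.000e-04 -9.000e-04  2.173e-01] shift(after turn) [0.2222 0.6014 0.6516] norm 0.914 width 85.67070849753877
```

drive_tool(commands=[[0,0,0.0725,0,0,0,1],[0,0,0.0725,0,0,0,1],[0,0,0.0725,0,0,0,1],[0,0,0,0.0555,0.15,0.03,1],[0,0,0,0.0555,0.15,0.05,1]])

```text
clock: 9.78
tcp_pos: [484.9, -92.5, 175.2]
tcp_rot: [[-0.957, 0.29, -0.001], [0.29, 0.957, -0.0], [0.001, -0.001, -1.0]]
force: [0.7, 0.6, 0.6]
width: 85.8
grip_force: 0.0
```

drive_tool(commands=[[0,0,0,0.0555,0.15,0.05,1],[0,0,0,0.0555,0.15,0.07,1],[0,0,0,0,0,0,1],[0,0,0,0,0,0,1],[0,0,0,0,0,0,1]])

```text
clock: 10.4
tcp_pos: [479.5, 1.6, 140.4]
tcp_rot: [[-0.957, 0.29, 0.0], [0.29, 0.957, -0.001], [-0.0, -0.0, -1.0]]
force: [0.0, -0.5, -0.2]
width: 85.2
grip_force: 0.0
```

```bash
python3 - <<'E'
from h import *
s=r.state();print(s['tcp_pos'])
cp=r.camera_params("wrist"); im=r.read_camera('wrist')[:,:,::-1].copy()
b=box(im,cp,20,(478.2,4.3),-.29);print(b)
plan(b[0][:2],4,b[0][2])
E
```

```text
[479.46555608   1.60944112 140.40256078]
(array([ 4.79153938e+02,  4.67241100e+00, -2.88534152e-01]), np.float64(-67.95133972167969))
clock 10.45 turn [-0.0001  0.0003 -0.0028] shift(after turn) [0.0039 0.0091 0.4551] norm 0.455 width 85.73247681198579
```

drive_tool(commands=[[0,0,0,0.004,0.009,0.13,1],[0,0,0,0,0,0.16,1],[0,0,0,0,0,0.12,1],[0,0,0,0,0,0.045,1],[0,0,0,0,0,0,1]])

```text
clock: 11.08
tcp_pos: [478.9, 5.6, 3.8]
tcp_rot: [[-0.957, 0.289, -0.001], [0.289, 0.957, -0.0], [0.001, -0.0, -1.0]]
force: [0.0, 0.5, -0.0]
width: 85.2
grip_force: 0.0
```

drive_tool(commands=[[0,0,0,0,0,0,0.5],[0,0,0,0,0,0,0.5],[0,0,0,0,0,0,0.5],[0,0,0,0,0,0,0.5],[0,0,0,0,0,0,0.5]])

```text
clock: 11.7
tcp_pos: [479.9, 6.1, 5.4]
tcp_rot: [[-0.958, 0.288, 0.003], [0.288, 0.958, 0.0], [-0.003, 0.001, -1.0]]
force: [-0.0, -0.2, 5.2]
width: 55.0
grip_force: 36.7
```

```bash
python3 - <<'E'
from h import *
plan((494.5,-217.2),150,.167)
s=r.state();T=s["tcp_rot"];p=s["tcp_pos"];print(p,T,s["force"])
b=box(r.read_camera("wrist")[:,:,::-1].copy(),r.camera_params("wrist"),20,p[:2],-.29);print(b[0],(np.r_[b[0][:2],0]-p)@T)
E
```

```text
clock 11.7 turn [ 2.000e-04  1.300e-03 -2.191e-01] shift(after turn) [ 0.0757 -0.7419 -0.482 ] norm 0.888 width 55.02637488090138
[479.88466738   6.05712406   5.39086755] [[-9.57725956e-01  2.87668979e-01  2.74792153e-03]
 [ 2.87670570e-01  9.57729401e-01  1.93833526e-04]
 [-2.57600534e-03  9.76135551e-04 -9.99996206e-01]] [-0.02770246 -0.21704544  5.19518577]
[ 4.78236631e+02  7.25344161e+00 -2.84362812e-01] [1.93639949 0.66639732 5.3865503 ]
```

drive_tool(commands=[[0,0,0,0,0,-0.05,0.5],[0,0,0,0,0,-0.15,0.5],[0,0,0,0,0,-0.17,0.5],[0,0,0,0,0,-0.11,0.5],[0,0,-0.073,0,0,0,0.5]])

```text
clock: 12.38
tcp_pos: [480.8, 6.4, 152.1]
tcp_rot: [[-0.991, 0.134, 0.008], [0.134, 0.991, 0.001], [-0.008, 0.002, -1.0]]
force: [-0.2, 0.5, -2.5]
width: 54.7
grip_force: 38.3
```

drive_tool(commands=[[0,0,-0.073,0,0,0,0.5],[0,0,-0.073,0,0,0,0.5],[0,0,0,0.018,-0.185,0,0.5],[0,0,0,0.018,-0.185,0,0.5],[0,0,0,0.018,-0.185,0,0.5]])

```text
clock: 13.0
tcp_pos: [490.5, -162.1, 149.3]
tcp_rot: [[-0.986, -0.167, 0.002], [-0.167, 0.986, -0.0], [-0.002, -0.0, -1.0]]
force: [0.3, 0.6, -0.9]
width: 55.1
grip_force: 38.2
```

drive_tool(commands=[[0,0,0,0.018,-0.185,0,0.5],[0,0,0,0,0,0.1,0.5],[0,0,0,0,0,0.1,0.5],[0,0,0,0,0,0,0.5],[0,0,0,0,0,0,0.5]])

```text
clock: 13.62
tcp_pos: [495.2, -216.4, 89.4]
tcp_rot: [[-0.986, -0.167, 0.002], [-0.167, 0.986, -0.001], [-0.002, -0.001, -1.0]]
force: [-0.1, -0.0, -1.6]
width: 55.1
grip_force: 38.2
```

```bash
python3 - <<'E'
from h import *
import pickle
plan((496,-217),63.4,.167);s=r.state();print(s['tcp_pos'],s['force'])
cp=r.camera_params("wrist"); im=r.read_camera('wrist')[:,:,::-1].copy()
pickle.dump((cp,s),open("w6.pkl","wb"));cv2.imwrite("pics/w6full.png",im)
cv2.imwrite('pics/w6.png',cv2.resize(im[90:240,180:380],(800,600),interpolation=cv2.INTER_CUBIC))
E
```

```text
clock 13.62 turn [-0.0004  0.0009  0.0002] shift(after turn) [-0.0023 -0.0023  0.0866] norm 0.087 width 55.09007954507266
[ 495.21018299 -216.41977545   89.36671404] [-0.07027256 -0.036701   -1.57780407]
```

View pics/w6.png

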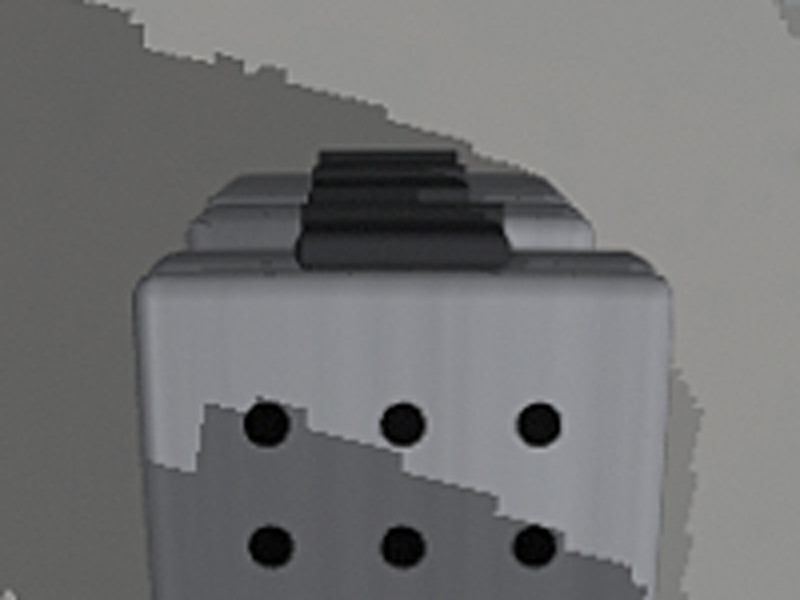

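The held case, the case below it and the deep case appear as three nested fronts, with all clasps toward the robot. I'll compute the offset.

```bash
python3 - <<'E'
from h import *
import pickle
cp,s=pickle.load(open("w6.pkl","rb")); T=s["tcp_rot"];p=s["tcp_pos"]
f=lambda q,z:((back(cp,np.array(q)/4.+[180,90],z,True)-[p[0],p[1],0])@T)[:,:2].round(1).tolist()
z=p[2]
print("held lid",f([(136,287),(670,287)],z+14.6),"clasp",f([(302,205),(503,205),(297,267),(510,265)],z+6.1))
print("mid lid",f([(188,220),(594,220)],58),"clasp",f([(311,180),(467,180)],49.5))
print("deep clasp",f([(319,152),(457,152)],29.5))
print("deep centre fit in tool",(np.array([[494.6,-217.5,0],[494.4,-216.8,0]])-[p[0],p[1],0])@T)
E
```

```text
held lid [[56.6, -26.5], [56.7, 27.0]] clasp [[63.6, -10.3], [63.6, 10.7], [57.0, -10.9], [57.3, 11.6]]
mid lid [[57.2, -28.5], [57.2, 26.0]] clasp [[61.5, -12.4], [61.5, 9.3]]
deep clasp [[63.8, -12.5], [63.8, 8.7]]
deep centre fit in tool [[ 7.81618229e-01 -9.63473348e-01 -6.30529290e-04]
 [ 8.62203875e-01 -2.39936677e-01 -1.43007941e-03]]
```

drive_tool(commands=[[0,0,0,0.001,-0.005,0.03,0.5],[0,0,0,0,0,0.03,0.5],[0,0,0,0,0,0.012,0.5],[0,0,0,0,0,0.005,0.5],[0,0,0,0,0,0,0.5]])

```text
clock: 14.3
tcp_pos: [494.4, -217.9, 64.7]
tcp_rot: [[-0.986, -0.166, -0.0], [-0.166, 0.986, 0.0], [0.0, 0.0, -1.0]]
force: [0.4, -0.1, -1.9]
width: 54.6
grip_force: 38.3
```

drive_tool(commands=[[0,0,0,0,0,0.003,0.5],[0,0,0,0,0,0.003,0.5],[0,0,0,0,0,0.003,0.5],[0,0,0,0,0,0,0.5],[0,0,0,0,0,0,0.5]])

```text
clock: 14.92
tcp_pos: [494.5, -217.9, 63.4]
tcp_rot: [[-0.986, -0.166, 0.0], [-0.166, 0.986, 0.0], [-0.001, 0.0, -1.0]]
force: [-3.0, 1.6, 8.9]
width: 55.1
grip_force: 39.4
```

Contact made, so release and rise.

drive_tool(commands=[[0,0,0,0,0,0,0.75],[0,0,0,0,0,0,1],[0,0,0,0,0,0,1],[0,0,0,0,0,-0.03,1],[0,0,0,0,0,-0.1,1]])

```text
clock: 15.55
tcp_pos: [493.3, -217.4, 100.6]
tcp_rot: [[-0.986, -0.166, -0.003], [-0.166, 0.986, 0.001], [0.003, 0.002, -1.0]]
force: [-0.0, 0.3, 0.5]
width: 85.5
grip_force: 0.0
```

drive_tool(commands=[[0,0,0,0,0,-0.15,1],[0,0,0,0,0,-0.15,1],[0,0,0,0,0.1,-0.05,1],[0,0,0,0,0.1,0,1],[0,0,0,0,0,0,1]])

```text
clock: 16.18
tcp_pos: [484.4, -156.3, 206.9]
tcp_rot: [[-0.985, -0.17, 0.001], [-0.17, 0.985, 0.001], [-0.001, 0.001, -1.0]]
force: [-0.0, -0.0, 0.2]
width: 85.4
grip_force: 0.0
```

```bash
python3 - <<'E'
from h import *
s=r.state();cp=r.camera_params("wrist"); im=r.read_camera('wrist')[:,:,::-1].copy()
print(s["tcp_pos"],box(im,cp,78,(494.5,-217.2),.166))
q=proj(cp,[[440,-226,60]],True)[0].astype(int); print(q)
sc=r.read_camera("scene")[:,:,::-1]
o=np.zeros((600,800,3),np.uint8);o[:300,:400]=cv2.resize(im,(400,300))
x,y=max(q[0]-75,0),max(q[1]-60,0); o[300:,:400]=cv2.resize(im[y:y+150,x:x+200],(400,300))
o[:300,400:]=cv2.resize(sc,(400,300)); o[300:,400:]=cv2.resize(sc[195:285,250:370],(400,300),interpolation=cv2.INTER_CUBIC)
cv2.imwrite("pics/f.png",o)
E
```

```text
[ 484.42891997 -156.32955926  206.8548842 ] (array([ 4.93370251e+02, -2.16952255e+02,  1.62022702e-01]), np.float64(-80.79671478271484))
[211 130]
```

View pics/f.png

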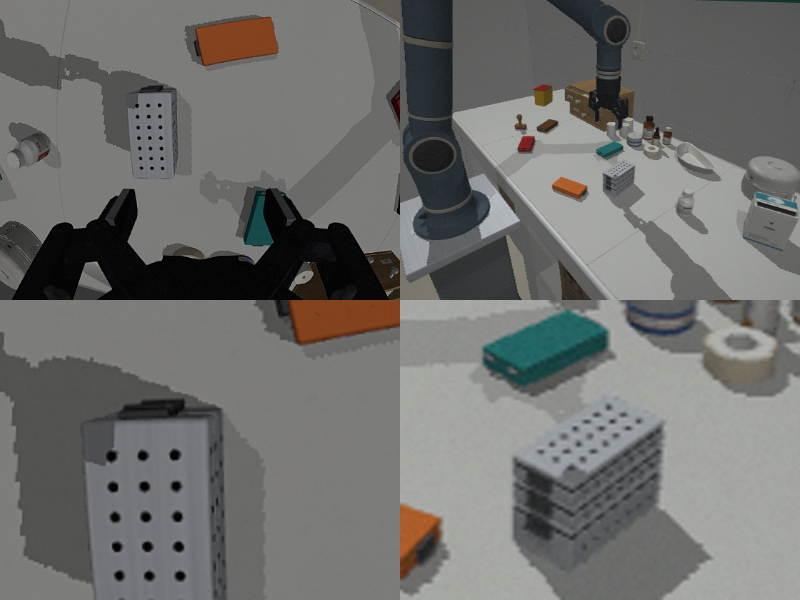

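The pile is flush to about 1 mm, all three clasps are at the near end, and nothing else has moved. Handing in.

```bash
python3 -c "
from plant import r
print(r.job_done())"
```

```text
the job is handed in; nothing more can be done
None
```

Both flat cases are stacked on the deep case, with edges flush to about 1 mm by the wrist camera and all three clasps at the end nearest the robot; I handed the job in at about 16 s, and the result was not reported back.

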